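# Dress the pot and hold the turntable's drive off

## Task

Tip the four pebbles off the zinc tray into the bonsai pot on the display turntable, and set the empty tray back down flat on the table. Then take the drive off the platter so that I can turn the pot round by hand: with the red paddle, push the sprung idler arm away from the platter, past its ratchet click and fully back to its stop, and finish while still holding it pressed back there. Don't shift the pot or disturb the other wares.

Things in the scene. Friction and masses are not known exactly. Their poses are not given: they have to be found in the camera images.
- turntable: Display turntable, fixed: black platter 290 mm across, top 65 mm above the table. Origin: on the table under the platter's centre; z up. On its -y side a dark bracket plate carries the platter's friction drive: the sprung idler arm, on an upright pivot 75 mm to +x and 178 mm to -y of the origin. The roller on the arm bears on the platter's rim, so the platter is stiff to turn.
- idler_arm (a joint): Turn of the sprung arm about its upright pivot, rad: 0 = roller on the rim; grows as the arm swings away from the platter (counter-clockwise from above), stop post at 0.36. From 0.02 a sprung pawl rides over the arm's tooth and clicks in behind it before 0.28; it is only a safety catch: let go, the arm falls back to 0.28. Push at the paddle: 5 N at first, 11 N at the click, 8 N at the stop.
- paddle (a point): Point on the mid-plane of the red thumb paddle, the upright plate on the arm's free end, 105 mm above the table, 150 mm from the pivot. Paddle 32 wide (x), 12 thick (y), from 57 to 125 mm above the table. Axes turn with the arm: -x leads from pivot to paddle, +y is the face towards the platter, to be pushed (along -y). At joint 0: turntable's axes, 75 mm to -x and 178 mm to -y of its origin.
- pot: Shallow oblong bonsai pot standing loose on the platter, olive-brown glaze with cream flower panels, 160 (x) by 120 (y) by 62 mm high, 0.85 kg. Origin: centre of its underside on the platter, z up. Open above; walls 8 mm, inside 144 by 104 mm, inner floor 18 mm and rim 62 mm above the origin.
- tray: Bright zinc pouring tray, loose on the table, 150 mm long (x), 100 mm wide (y), sheet 3 mm, about 0.22 kg. Origin: centre of its underside, z up. Walls 28 mm high at both sides and the back (-x); the front (+x) is an open lip; a beech grip stands behind the back wall. The four pebbles on it slide off over the lip when it is tipped nose down by 25 to 45 degrees.
- tray_grip (a point): Centre of the upper part of the tray's beech grip, 83 mm to -x of the tray's origin and 50 mm above its underside. The grip is an upright block 16 mm thick (x), 55 mm wide (y), 66 mm high, and stands 38 mm clear above the back wall. Axes as the tray's.
- tray_lip (a point): Middle of the tray's open lip on the upper side of its floor: 75 mm to +x of the tray's origin, 3 mm above its underside. Axes as the tray's.
- pebble0: The off-white pebble, a rounded stone about 29 by 25 by 20 mm, about 32 g, lying on the tray at the start. Origin: its middle.
- pebble1: The dark grey pebble, a rounded stone about 29 by 25 by 20 mm, about 32 g, lying on the tray at the start. Origin: its middle.
- pebble2: The brown pebble, a rounded stone about 29 by 25 by 20 mm, about 32 g, lying on the tray at the start. Origin: its middle.
- pebble3: The light grey pebble, a rounded stone about 29 by 25 by 20 mm, about 32 g, lying on the tray at the start. Origin: its middle.
- vase: Bystander: pale celadon vase, 84 mm across, 135 mm high. Origin: centre of its underside.
- lion: Bystander: blue-glazed lion figure on a dark wooden base 75 by 50 mm, 98 mm high. Origin: centre of its underside.
Things that resemble listed ones, but are neither listed nor needed, are in the scene too. Leave any green look-alike of the pebble3 alone.

How it is judged (in metres and radians):
On the way, in this order (a step that is already met when the one before it is completed fails the run):
1. the tray is tipped with its lip over the pot (angle between tray's own z axis and vertical above 0.25 rad and horizontal distance between tray_lip and pot below 0.11 m and height (world z) of tray_lip above 0.1 m).
2. all four pebbles lie in the pot (x of pebble0 in the frame of pot between -0.076 and 0.076 m and y of pebble0 in the frame of pot between -0.056 and 0.056 m and z of pebble0 in the frame of pot between 0.015 and 0.06 m and x of pebble1 in the frame of pot between -0.076 and 0.076 m and y of pebble1 in the frame of pot between -0.056 and 0.056 m and z of pebble1 in the frame of pot between 0.015 and 0.06 m and x of pebble2 in the frame of pot between -0.076 and 0.076 m and y of pebble2 in the frame of pot between -0.056 and 0.056 m and z of pebble2 in the frame of pot between 0.015 and 0.06 m and x of pebble3 in the frame of pot between -0.076 and 0.076 m and y of pebble3 in the frame of pot between -0.056 and 0.056 m and z of pebble3 in the frame of pot between 0.015 and 0.06 m), for 0.2 s.
3. the tray stands flat on the table again, let go (height (world z) of tray below 0.006 m and angle between tray's own z axis and vertical below 0.05 rad and contact force between the fingers and tray below 0.1 N), for 0.2 s.
4. the idler arm is past its ratchet click (value of joint idler_arm above 0.29 rad), for 0.1 s.
At the end, for the whole second after the job is handed in: The four pebbles lie inside the pot, which stands upright on the platter; the tray lies flat on the table, let go; and the robot is holding the idler arm pressed back (with at least 2 N) within 0.045 rad (7 mm at the paddle) of its stop, clear of the pawl, which must not be carrying it (all of step 2 and all of step 3 and value of joint idler_arm above 0.315 rad and contact force between any of the fingers, the arm and idler_arm above 2 N and angle between pot's own z axis and vertical below 0.05 rad and horizontal distance between pot and turntable below 0.05 m and linear speed of pot below 0.02 m/s); the arm keeps its last pose, push and grip.
It fails at once if the pot is shifted by more than 30 mm or tipped (distance of pot from where it was at the start of the episode above 0.03 m or angle between pot's own z axis and vertical above 0.2 rad).
It fails at once if another ware is knocked or moved by more than 25 mm (distance of any of vase, lion from where it was at the start of the episode above 0.025 m or angle between any of vase, lion's own z axis and vertical above 0.2 rad).
It also fails if it takes over 67 s, if anything falls off the work surface, if the arm or the gripper's body presses on something with over 40 N, if the wrist force passes 120 N, or if a joint passes its speed limit or range.

## Robot

A 6-joint arm with a two-finger parallel gripper is mounted at the origin on the work surface. World frame = base frame: x ahead of the robot, y to its left, z up, the work surface at z = 0. Lengths are in m, angles in degrees, forces in N, time in s.
With the tool pointing down it reaches from about 0.325 to 0.85 m from the base axis. Payload 15.5 kg.
Tool frame: the origin (TCP) lies midway between the tips of the shut fingers; the grasp point (between the pads) lies 19 mm behind it; y points along the fingers, x is the direction in which the jaws open and shut, and the axes are right-handed (so a half turn about y gives the same grasp; the last joint's range is limited). The gripper opens to 91 mm and grips with 3 to 60 N. Pads are 32 mm wide; open, the fingers measure 118 mm over their backs; the gripper's body (76 mm by 178 mm) begins 60 mm behind the grasp point.
Start: joints at [64.257, 28.281, 77.091, -0, 74.628, -5.472], TCP at [0.217, 0.586, 0.214] pointing down, gripper open.
Joint ranges: [-166.48, 166.48], [-47.26, 123.95], [12.59, 153.08], [-70.14, 250.14], [6.76, 159.57], [-176.63, 176.63]. Speed limits (degrees/s): [108.29, 108.29, 147.25, 172.46, 172.46, 172.46].

## Interface

Orientations are given as a 3x3 rotation matrix whose columns are the frame's x, y, z axes.
In Python, from bench import ctrl gives the robot as it stands. The module is installed in compiled form; this text tells all that it offers. Calls block until the motion is done:
- ctrl.goto(position, orientation): joint-space move of the TCP to a pose.
- ctrl.move_l(position, vel=0.15, ori=None, contact_N=None): straight line of the TCP; ori=None keeps the orientation; vel is the mean speed in m/s. With contact_N (N) it stops when the force on the tool has changed by that much, and returns True; else False.
- ctrl.movej(angles): joint-space move.
- ctrl.command_gripper(opening): opening from 0.0 (shut) to 1.0 (fully open); the grip force is fixed at half the most; returns when the fingers have stopped.
- ctrl.sleep(seconds).
- ctrl.ik(position, orientation): joint angles nearest the present ones, or None.
- ctrl.read_camera(name): name is "scene" or "top" or "wrist"; returns the picture (420x560x3 uint8, blue, green, red); there is no depth.
- ctrl.camera_params(name): a dict with "fx", "fy", "cx", "cy" (pixels), "D" ([k1, k2, p1, p2, k3] as OpenCV has them; the pictures are not rectified), "pose" (4x4, takes a point from camera to world coordinates); the wrist camera has in their place "T_tool_cam" (4x4, takes a point from camera to tool coordinates, whose origin is the TCP and whose axes are the tool frame's). Camera axes: x right, y up, looking along -z (the intrinsics and any distortion apply to the point x, -y, -z); pixel columns grow to the right and rows downward; lengths in m; the calibration is good to about 2 mm. A picture is of the moment at which its call begins: read the wrist's pose just before it. camera_params takes no time and is no camera call.
A pose or a line that the arm cannot do raises ctrl.MotionError and nothing moves.
- ctrl.sign_off(): hands the job in, once; it reports no verdict.
Readings, each from a call of its own:
- ctrl.current_t(): time.
- ctrl.current_q(): joint angles.
- ctrl.current_dq(): joint speeds.
- ctrl.current_effort(): joint torques, N m.
- ctrl.current_tool_pos(): TCP position.
- ctrl.current_eef_rot(): TCP orientation.
- ctrl.current_contact_force(): force on the tool from outside, world axes, zero at the start.
- ctrl.current_wrist_torque(): the same for the moment, N m.
- ctrl.current_grip_width(): opening from 0.0 (shut) to 1.0 (fully open).
Only numpy, scipy, OpenCV 4.12 (cv2) and the standard library are available. Lean on these libraries where they do the work, as an engineer would, in place of code of your own. Each camera call takes 0.05 s, during which the arm holds its last target. There are 200 camera calls.

## Working session

There is one attempt and no reset: what is moved stays moved. The work goes in short steps, each a Python script; the robot and the scene stay as the last script left them, time stands still between calls to the robot, and variables do not carry over. Pictures are saved under pics/ and viewed, about 8 in all and at most 12, crops included, and the job is handed in when it is done.

```bash
mkdir -p pics
cat > h.py <<'E'
import numpy as np, cv2
from bench import ctrl
def K(p): return np.array([[p['fx'],0,p['cx']],[0,p['fy'],p['cy']],[0,0,1.]])
def pose(name,p):
    if 'pose' in p: return np.array(p['pose'])
    T=np.eye(4);T[:3,:3]=ctrl.current_eef_rot();T[:3,3]=ctrl.current_tool_pos();return T@np.array(p['T_tool_cam'])
F=np.diag([1,-1,-1.])
def pix2w(name,uv,z,T=None):
    p=ctrl.camera_params(name);T=pose(name,p) if T is None else T
    n=cv2.undistortPoints(np.array(uv,float).reshape(-1,1,2),K(p),np.array(p['D'],float)).reshape(-1,2)
    d=(T[:3,:3]@F@np.c_[n,np.ones(len(n))].T).T
    z=np.broadcast_to(z,len(d)); return T[:3,3]+d*((z-T[2,3])/d[:,2])[:,None]
def w2pix(name,X,T=None):
    p=ctrl.camera_params(name);T=pose(name,p) if T is None else T
    c=(F@T[:3,:3].T@(np.array(X,float).reshape(-1,3)-T[:3,3]).T)
    return cv2.projectPoints(c.T.copy(),np.zeros(3),np.zeros(3),K(p),np.array(p['D'],float))[0].reshape(-1,2)
E
python3 - <<'E'
from h import *
for n in('scene','top'):
    im=ctrl.read_camera(n);cv2.imwrite(f'pics/{n}0.png',im)
    p=ctrl.camera_params(n);print(n,np.round(p['pose'],3).tolist(),p['fx'],p['D'])
print(ctrl.camera_params('wrist'),ctrl.current_t())
E
```

```text
scene [[-0.793, -0.355, 0.495, 1.026], [0.609, -0.464, 0.643, 0.562], [0.002, 0.812, 0.584, 0.657], [0.0, 0.0, 0.0, 1.0]] 410.19261418833327 [0.02092011 0.         0.         0.         0.        ]
top [[-0.014, 0.997, -0.081, 0.469], [-1.0, -0.015, -0.017, -0.041], [-0.018, 0.081, 0.997, 1.014], [0.0, 0.0, 0.0, 1.0]] 382.1218348642114 [-0.06869591  0.          0.          0.          0.        ]
{'fx': 353.7492129316239, 'fy': 353.7492129316239, 'cx': 280.2214205414628, 'cy': 206.74875759892686, 'D': array([-0.06933787,  0.        ,  0.        ,  0.        ,  0.        ]), 'T_tool_cam': array([[ 9.99999801e-01, -6.04755651e-05, -6.28344874e-04,
        -6.05789618e-04],
       [-5.82248904e-04,  2.96148011e-01, -9.55141883e-01,
        -1.71308441e-01],
       [ 2.43845830e-04,  9.55142059e-01,  2.96147917e-01,
         8.42535335e-02],
       [ 0.00000000e+00,  0.00000000e+00,  0.00000000e+00,
         1.00000000e+00]])} 0.1
```

View pics/top0.png

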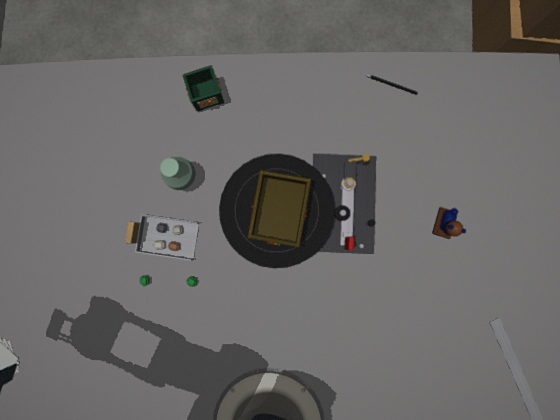

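View pics/scene0.png

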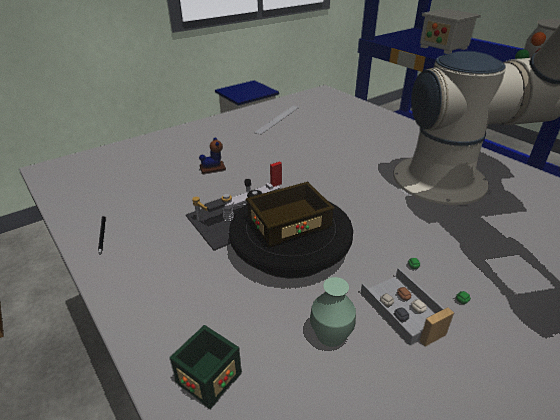

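Top view: the tray is at (168,237) with its grip at (132,232), vase (176,172), platter (277,210), olive pot (280,208), idler arm from its pivot (348,184) to the red paddle (350,243), lion (450,222).
Look-alikes: the green pot (204,88) is square and not on the platter, and the green pebbles are at (145,281) and (192,281). I'm leaving both alone. I'll check the choice in a crop.

Run:
```python
import cv2
im=cv2.imread('pics/top0.png')[145:295,115:255]; 
im2=cv2.imread('pics/top0.png')[145:275,210:390]
a=cv2.resize(im,None,fx=4,fy=4,interpolation=cv2.INTER_CUBIC);b=cv2.resize(im2,None,fx=4,fy=4,interpolation=cv2.INTER_CUBIC)
cv2.imwrite('pics/ca.png',cv2.convertScaleAbs(a,alpha=1.4));cv2.imwrite('pics/cb.png',cv2.convertScaleAbs(b,alpha=2))
```

```text
(no output)
```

View pics/ca.png

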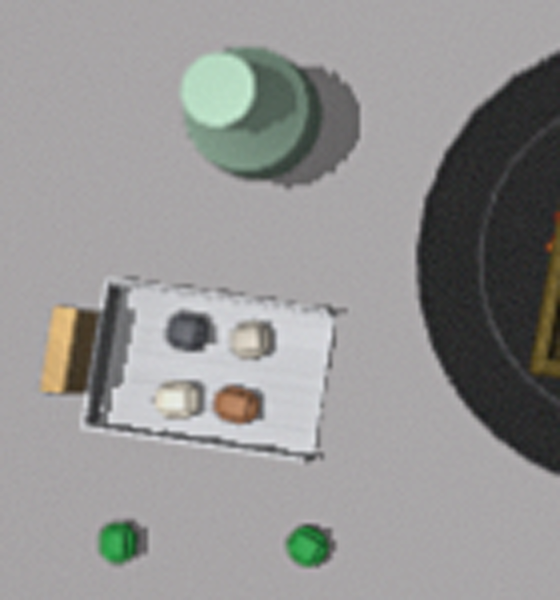

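View pics/cb.png

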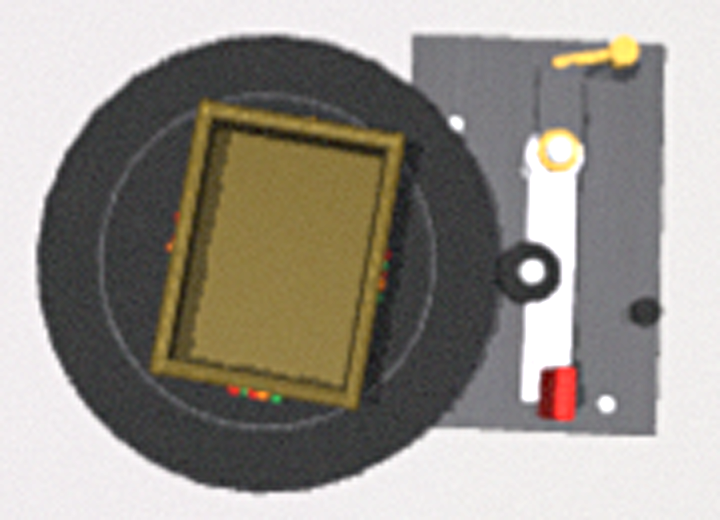

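Run:
```python
from h import *
A=lambda l:(np.array(l)+.5)/4-.5+[115,145]
B=lambda l:(np.array(l)+.5)/4-.5+[210,145]
f=lambda uv,z:pix2w('top',uv,z)
P=lambda n,x:print(n,np.round(x,4).tolist())
t=f(A([(108,278),(85,428),(318,458),(338,312)]),.028);P('tray walltop corners BL,BR,FR,FL',t)
P('grip top',f(A([(60,350)]),.066))
P('grip corners',f(A([(55,307),(78,310),(66,392),(42,390)]),.066))
P('pebbles',f(A([(190,331),(252,340),(180,400),(238,405)]),.014))
P('platter',f(B([(269,263),(38,263),(500,263),(269,35),(269,492)]),.065))
r=f(B([(205,100),(405,135),(357,408),(152,372)]),.127);P('pot',r);P('potc',r.mean(0))
P('potfloorcorners',f(B([(225,128),(388,150),(350,388),(190,360)]),.083))
P('paddle top',f(B([(562,393)]),.125));P('pivot',f(B([(560,150)]),.07))
P('plate edge',f(B([(413,35),(665,45),(655,433)]),.005))
P('stop,peg',f(B([(644,312)]),.05))
P('vase',f(A([(219,90)]),.135))
def sc(l,z): return pix2w('scene',l,z)
P('scene paddle top',sc([(276,163)],.125));P('scene grip top',sc([(436,316)],.066))
P('scene pot rim corners',sc([(249,189),(315,184),(331,207),(262,226)],.127))
```

```text
tray walltop corners BL,BR,FR,FL [[0.5487, 0.3262, 0.028], [0.4508, 0.3404, 0.028], [0.4301, 0.1864, 0.028], [0.5243, 0.1734, 0.028]]
grip top [[0.5006, 0.3424, 0.066]]
grip corners [[0.5278, 0.3461, 0.066], [0.5257, 0.3311, 0.066], [0.4742, 0.3381, 0.066], [0.4756, 0.3537, 0.066]]
pebbles [[0.5138, 0.2754, 0.014], [0.5074, 0.2338, 0.014], [0.4684, 0.2818, 0.014], [0.4647, 0.2429, 0.014]]
platter [[0.55, -0.0295, 0.065], [0.5522, 0.115, 0.065], [0.5478, -0.1732, 0.065], [0.6945, -0.0315, 0.065], [0.4084, -0.0275, 0.065]]
pot [[0.6415, 0.006, 0.127], [0.6188, -0.111, 0.127], [0.4599, -0.0799, 0.127], [0.4823, 0.0385, 0.127]]
potc [0.5506, -0.0366, 0.127]
potfloorcorners [[0.6324, -0.0038, 0.083], [0.617, -0.1038, 0.083], [0.4716, -0.0778, 0.083], [0.49, 0.0192, 0.083]]
paddle top [[0.4668, -0.1989, 0.125]]
pivot [[0.6175, -0.2119, 0.07]]
plate edge [[0.7071, -0.1275, 0.005], [0.6979, -0.2966, 0.005], [0.4392, -0.2808, 0.005]]
stop,peg [[0.5167, -0.2655, 0.05]]
vase [[0.6502, 0.2214, 0.135]]
scene paddle top [[0.465, -0.2027, 0.125]]
scene grip top [[0.508, 0.3395, 0.066]]
scene pot rim corners [[0.5927, -0.1382, 0.127], [0.4536, -0.0598, 0.127], [0.4883, 0.0345, 0.127], [0.6499, -0.0027, 0.127]]
```

Measured positions:
- **Tray grip:** (0.501, 0.341), with the tray's x axis at yaw about -98.4°.
- **Pot:** (0.5506, -0.0366), yaw about -11.3°.
- **Paddle:** (0.465, -0.2015), turntable yaw about -4°.

The crops confirm the choice: white, dark, brown and light grey pebbles on the zinc tray, and the olive pot on the platter. Next I'll plan the poses, check IK, and grasp.

```bash
cat >> h.py <<'E'
from scipy.spatial.transform import Rotation as Ro
Z=np.array([0,0,1.])
def trayR(yaw,tilt): return Ro.from_euler('ZY',[yaw,tilt],degrees=True).as_matrix()
S=-1
def toolR(RT): # tool axes from tray axes: y=-z_tray, z=S*y_tray
    y=-RT[:,2]; z=S*RT[:,1]; return np.c_[np.cross(y,z),y,z]
G=np.array([-.083,0,.036])  # TCP in tray frame while gripped
def tcp_for_lip(lip,yaw,tilt):
    R=trayR(yaw,tilt); return lip+R@(G-[.075,0,.003]), toolR(R)
grip=np.array([.501,.341,0]); YT=-98.4
pot=np.array([.5506,-.0366,0]); YP=-101.3
lipP=pot+trayR(YP,0)@np.array([-.027,0,0])
E
python3 - <<'E'
import h
from h import *
print(np.round(ctrl.current_eef_rot(),3).tolist(),ctrl.current_q())
for s in(-1,1):
    h.S=s
    print(s,ctrl.ik(grip+[0,0,.036],toolR(trayR(YT,0))))
    for z,t in((.2,0),(.136,20),(.136,45)):
        p,R=tcp_for_lip(lipP+[0,0,z],YP,t);q=ctrl.ik(p,R);print(t,np.round(p,3),None if q is None else np.round(q,1))
E
```

```text
[[0.346, -0.0, -0.938], [0.938, -0.001, 0.346], [-0.001, -1.0, 0.0]] [ 6.42591839e+01  2.83131040e+01  7.71235954e+01 -6.56713293e-04
  7.46283370e+01 -5.47280739e+00]
-1 [ 2.85969195e+01  3.90190465e+01  8.94934768e+01 -2.54444375e-14
  5.14874766e+01 -5.30030805e+01]
0 [0.587 0.145 0.233] [  8.2  25.6  78.7  -0.   75.7 -70.5]
20 [0.583 0.124 0.221] [ -5.5  23.8  87.6  21.5  68.  -92.2]
45 [0.573 0.077 0.271] [ -24.    25.3   91.    44.5   80.  -117.3]
1 [ 2.85969195e+01  3.90190465e+01  8.94934768e+01 -2.54444375e-14
  5.14874766e+01  1.26996919e+02]
0 [0.587 0.145 0.233] [  8.2  25.6  78.7  -0.   75.7 109.5]
20 [0.583 0.124 0.221] [-5.5 23.8 87.6 21.5 68.  87.8]
45 [0.573 0.077 0.271] [-24.   25.3  91.   44.5  80.   62.7]
```

Run:
```python
from h import *
R=toolR(trayR(YT,0))
ctrl.goto(grip+[0,0,.14],R)
print('touch',ctrl.move_l(grip+[0,0,.036],vel=.1,contact_N=6),ctrl.current_tool_pos())
ctrl.command_gripper(0.0);print(ctrl.current_grip_width(),ctrl.current_contact_force())
ctrl.move_l(grip+[0,0,.20],vel=.1)
print(ctrl.current_contact_force(),ctrl.current_wrist_torque(),ctrl.current_t())
im=np.hstack([ctrl.read_camera('scene')[170:400,280:520],ctrl.read_camera('top')[120:350,70:310]])
cv2.imwrite('pics/lift.png',cv2.resize(im,None,fx=1.65,fy=1.65,interpolation=cv2.INTER_CUBIC))
```

```text
touch False [0.50139893 0.3412139  0.0366151 ]
0.17192464152467707 [ 0.16712046  1.22333414 -0.74540393]
[ 0.31255358  0.83689669 -3.98710676] [ 0.1851945  -0.04727352  0.03281846] 5.6417
```

View pics/lift.png

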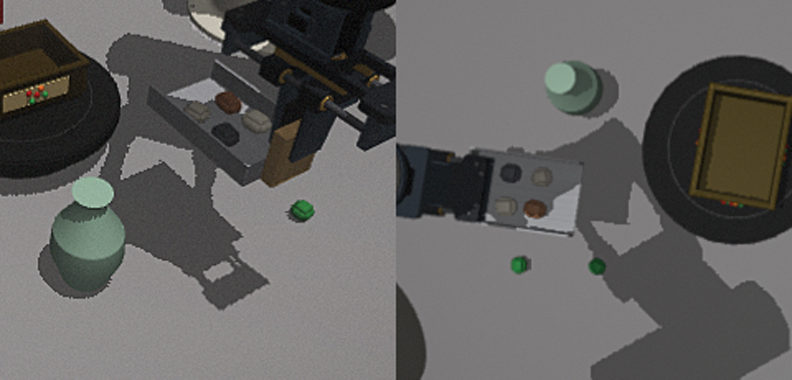

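The tray is held level (about 4 N extra) with all four pebbles on it, at (510,172), (542,176), (505,205) and (535,208) in the right half. Next is the carry and pour.

Run:
```python
from h import *
p,R=tcp_for_lip(lipP+[0,0,.19],YP,0)
ctrl.move_l(p,vel=.1,ori=R)
p,R=tcp_for_lip(lipP+[0,0,.14],YP,12);ctrl.move_l(p,vel=.06,ori=R)
for t in (17,20,23,26,29,32,35,38,41):
    p,R=tcp_for_lip(lipP+[0,0,.136],YP,t);ctrl.move_l(p,vel=.03,ori=R)
    print(t,np.round(ctrl.current_contact_force(),2),round(ctrl.current_t(),2))
a=ctrl.read_camera('scene')[150:350,200:400];b=ctrl.read_camera('top')[110:310,170:370]
cv2.imwrite('pics/pour.png',cv2.resize(np.hstack([a,b]),None,fx=2,fy=2,interpolation=cv2.INTER_CUBIC))
```

```text
17 [-0.36  0.68 -3.3 ] 9.04
20 [ 0.33  0.04 -3.4 ] 9.47
23 [ 0.2   0.08 -3.38] 9.91
26 [-0.36 -0.25 -4.11] 10.34
29 [-0.3  -1.19 -4.07] 10.78
32 [ 0.72 -0.19 -3.97] 11.21
35 [-1.31  0.52 -2.93] 11.64
38 [-0.27 -0.62 -2.4 ] 12.07
41 [ 0.2   0.24 -2.66] 12.51
```

View pics/pour.png

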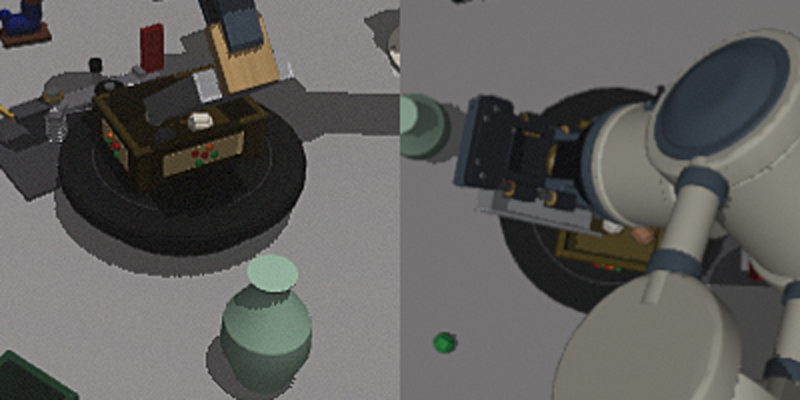

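The load dropped by about 1.3 N, which matches four pebbles. The white one is visible at (200,122) near the pot's front rim, so I'll tilt a bit more, then back off level and look.

Run:
```python
from h import *
p,R=tcp_for_lip(lipP+[0,0,.138],YP,44);ctrl.move_l(p,vel=.03,ori=R)
ctrl.sleep(.3)
p,R=tcp_for_lip(lipP+[0,0.02,.20],YP,20);ctrl.move_l(p,vel=.1,ori=R)
p,R=tcp_for_lip(lipP+[0,.16,.20],YP,0);ctrl.move_l(p,vel=.15,ori=R)
print(np.round(ctrl.current_contact_force(),2),ctrl.current_t())
a=ctrl.read_camera('scene')[150:350,200:400];b=ctrl.read_camera('top')[110:310,170:370]
cv2.imwrite('pics/after.png',cv2.convertScaleAbs(cv2.resize(np.hstack([a,b]),None,fx=2,fy=2,interpolation=cv2.INTER_CUBIC),alpha=1.6))
```

```text
[ 0.22  0.24 -1.56] 15.4833
```

View pics/after.png

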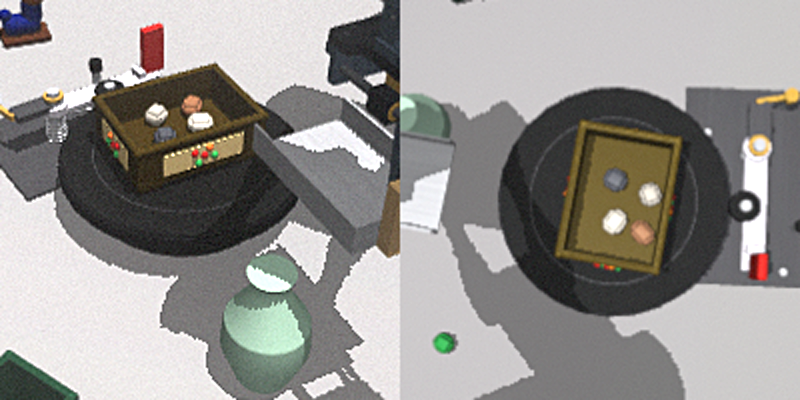

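All four pebbles lie in the pot, at (615,180), (650,195), (614,221) and (642,232) in the right half. The pot hasn't moved. Now I'll set the tray back in its old place and let go.

Run:
```python
from h import *
R=toolR(trayR(YT,0))
ctrl.move_l(grip+[0,0,.16],vel=.15,ori=R)
ctrl.move_l(grip+[0,0,.045],vel=.1)
print('touch',ctrl.move_l(grip+[0,0,.033],vel=.02,contact_N=4),ctrl.current_tool_pos(),ctrl.current_contact_force())
ctrl.command_gripper(1.0);ctrl.sleep(.3)
ctrl.move_l(grip+[0,0,.16],vel=.1);ctrl.command_gripper(0.0)
print(ctrl.current_contact_force(),ctrl.current_t())
# paddle plan
tt=np.array([.55,-.0295,0]);Y=-4
M=Ro.from_euler('Z',Y,degrees=True).as_matrix();piv=tt+M@[.075,-.178,0]
for ax in('z','-z'):
  for th in(0,.2,.36):
    A=Ro.from_euler('Z',Y+np.degrees(th),degrees=True).as_matrix()
    pos=piv+A@[-.15,.026,.085]
    n=-A[:,1] if ax=='z' else A[:,1]
    y=-Z;R2=np.c_[np.cross(y,n),y,n]
    q=ctrl.ik(pos,R2);print(ax,th,np.round(pos,3),None if q is None else np.round(q,1))
a=ctrl.read_camera('scene')[230:370,330:490];cv2.imwrite('pics/set.png',cv2.resize(a,None,fx=3,fy=3))
```

```text
touch True [0.50101928 0.34101377 0.03568464] [-0.2464147  -0.87142671  5.03055024]
[-0.07397485  0.39558088  0.40826576] 22.5667
z 0 [ 0.465 -0.176  0.085] [-27.6  28.5 103.2  -0.   48.3 156.4]
z 0.2 [ 0.46  -0.206  0.085] [-30.9  28.9 102.2  -0.   48.9 141.6]
z 0.36 [ 0.461 -0.23   0.085] [-33.2  29.6 100.6  -0.   49.8 130.2]
-z 0 [ 0.465 -0.176  0.085] [-27.6  28.5 103.2  -0.   48.3 -23.6]
-z 0.2 [ 0.46  -0.206  0.085] [-30.9  28.9 102.2  -0.   48.9 -38.4]
-z 0.36 [ 0.461 -0.23   0.085] [-33.2  29.6 100.6  -0.   49.8 -49.8]
```

View pics/set.png

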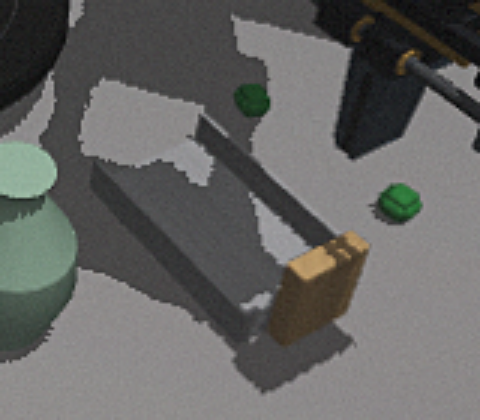

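The tray is flat and free, with its grip at (320,290) in the crop. Next is the paddle, with the fingers shut: approach from the platter side and touch.

```bash
cat >> h.py <<'E'
tt=np.array([.55,-.0295,0]);YA=-4
piv=tt+Ro.from_euler('Z',YA,degrees=True).as_matrix()@[.075,-.178,0]
def push(th,off,z=.085):
    A=Ro.from_euler('Z',YA+np.degrees(th),degrees=True).as_matrix()
    n=A[:,1];y=-Z
    return piv+A@[-.15,off,z],np.c_[np.cross(y,n),y,n]
E
python3 - <<'E'
from h import *
ctrl.move_l(grip+[0,0,.24],vel=.15)
p,R=push(0,.048,.22);ctrl.goto(p,R)
p,R=push(0,.048);print(ctrl.move_l(p,vel=.1,contact_N=5))
p,R=push(0,.0);print('touch',ctrl.move_l(p,vel=.02,contact_N=3))
x=ctrl.current_tool_pos();A=Ro.from_euler('Z',YA,degrees=True).as_matrix()
print(A.T@(x-piv),ctrl.current_contact_force(),ctrl.current_t())
a=ctrl.read_camera('scene')[110:260,170:370];cv2.imwrite('pics/pad.png',cv2.convertScaleAbs(cv2.resize(a,None,fx=3,fy=3),alpha=1.4))
E
```

```text
False
touch True
[-0.1501394   0.02263143  0.08482713] [2.59554971 5.30122004 3.19906266] 27.9417
```

View pics/pad.png

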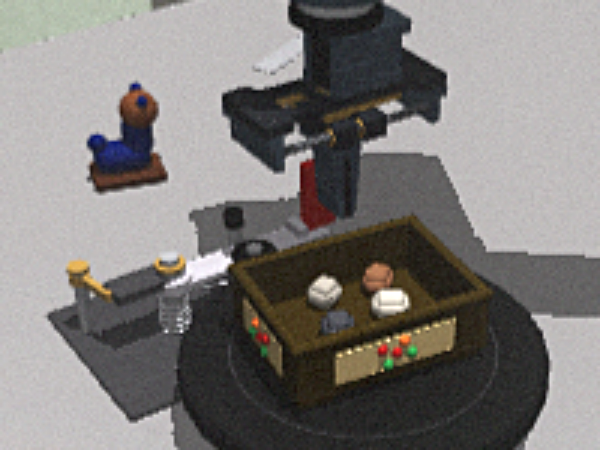

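The contact offset of 22.6 mm is as expected, and the fingers sit on the paddle's platter-side face. Now I'll sweep along the arc and watch the force.

Run:
```python
from h import *
for th in list(np.arange(.04,.321,.04))+list(np.arange(.33,.42,.01)):
    p,R=push(th,.0225);ctrl.move_l(p,vel=.04,ori=R)
    f=ctrl.current_contact_force();x=ctrl.current_tool_pos()
    print(round(th,3),'push',round(f@R[:,2],2),'lat',round(f@R[:,0],2),'fz',round(f[2],2),'lag mm',np.round(1e3*R.T@(x-p),1),round(ctrl.current_t(),2))
    if th>.3 and f@R[:,2]>16: break
```

```text
0.04 push 7.06 lat 2.47 fz -0.37 lag mm [-0.1  0.2  0.5] 28.3
0.08 push 7.24 lat 2.59 fz -1.25 lag mm [-0.1  0.2  0.7] 28.6
0.12 push 8.17 lat 3.23 fz -0.65 lag mm [-0.1  0.2  0.7] 28.9
0.16 push 9.73 lat 4.27 fz 0.41 lag mm [-0.1  0.2  1. ] 29.2
0.2 push -0.09 lat -0.47 fz -0.06 lag mm [-0.2  0.2  0.1] 29.5
0.24 push 7.52 lat 3.27 fz 1.66 lag mm [-0.2  0.2  0.6] 29.8
0.28 push 7.56 lat 2.87 fz 1.56 lag mm [-0.1  0.1  0.7] 30.1
0.32 push 7.72 lat 3.23 fz 1.81 lag mm [-0.1  0.2  0.8] 30.4
0.33 push 8.06 lat 3.97 fz 2.21 lag mm [-0.2  0.2  1. ] 30.65
0.34 push 7.47 lat 2.97 fz 2.29 lag mm [-0.1  0.2  1. ] 30.9
0.35 push 8.33 lat 3.51 fz 2.31 lag mm [-0.1  0.2  1. ] 31.15
0.36 push 7.91 lat 3.1 fz 2.09 lag mm [-0.1  0.1  1. ] 31.4
0.37 push 6.93 lat 2.88 fz 2.75 lag mm [-0.1  0.2  1. ] 31.65
0.38 push 12.9 lat 6.12 fz 5.07 lag mm [-0.2  0.2  1.8] 31.9
0.39 push 21.93 lat 8.32 fz 10.25 lag mm [-0.2  0.2  3. ] 32.15
```

The click came at about 0.17–0.20, and the stop shows clearly as a force rise to 22 N. I'll take a last look before handing in.

Run:
```python
from h import *
ctrl.sleep(.5);print(ctrl.current_contact_force(),ctrl.current_t())
a=ctrl.read_camera('scene')[110:380,130:490];cv2.imwrite('pics/end.png',cv2.convertScaleAbs(cv2.resize(a,None,fx=2.2,fy=2.2),alpha=1.4))
```

```text
[ 1.55321813 24.03406133 10.45564288] 32.65
```

View pics/end.png

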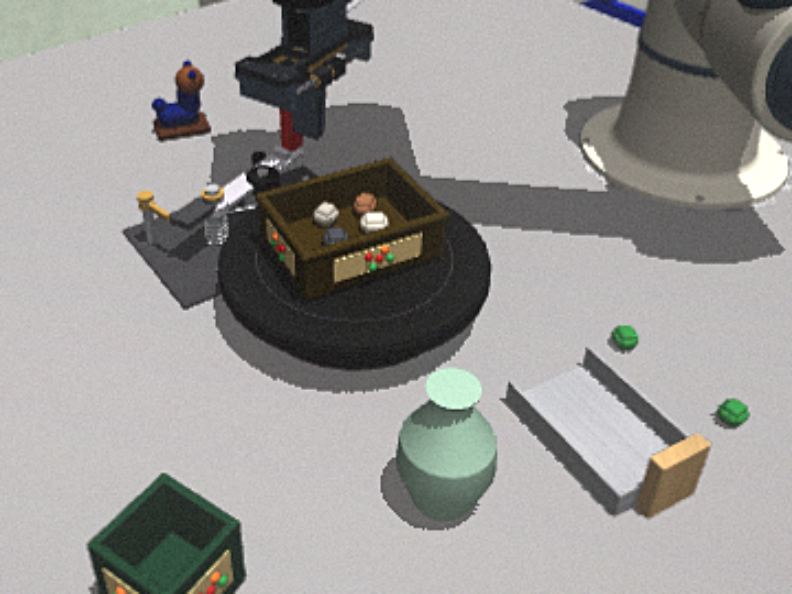

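Everything is in place: pebbles in the pot at (325,212), (365,203), (335,237) and (375,222), the tray flat at (610,430), and the idler arm swung back against its post.

```bash
python3 -c "
from bench import ctrl
ctrl.sign_off();print('ok')"
```

```text
the job is handed in; nothing more can be done
ok
```

I tipped all four pebbles into the bonsai pot and set the empty tray back flat where it came from, let go. With the shut fingers on the red paddle, I then pushed the idler arm past its click and back to its stop. I handed the job in at about 33 s, still holding the arm there.

**Last checks:**
- **Pebbles, pot and other wares:** the final picture shows all four pebbles in the pot. The pot, vase and lion look unmoved, and I left the green pebbles alone.
- **Idler arm:** the push built to about 10 N, dropped to zero as the pawl clicked at about 0.17–0.20 rad, then ran at about 8 N. It rose sharply at a commanded 0.375 rad, which I took as the stop post. You give the stop as 0.36; the difference is about 2 mm at the paddle, within calibration. The last reading was about 24 N sideways push, plus about 10 N upward on the tool.
- **Not measured directly:** I had no reading of the arm's joint angle, so "at the stop" rests on that force rise and the picture.

No check failed.

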